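# Charge the ball mill with grinding balls

## Task

Charge the ball mill: push its sprung swing lid aside until the catch holds it open by itself, then take the scoop by its handle and, keeping it level until its lip is close over the bowl's mouth, tip all six grinding balls into the bowl without spilling any. Stand the empty scoop upright on the bench again, then press the catch button so that the lid springs shut over the bowl. Do not knock over or shift the bottles, vials and weight that stand about.

Things in the scene. Friction and masses are not known exactly. Their poses are not given: they have to be found in the camera images.
- mill: bench vibratory ball mill, fixed to the bench: grey casing 180 (x) x 190 (y) mm, centred 5 mm toward +x of the origin, top at z = 53 mm, with a steel bowl, a lid post behind the bowl and a catch behind it at the right. Origin on the bench under the mill; x points to its back, y to its left as seen from its front, z up
- mouth (a point): centre of the mouth of the mill's steel bowl, at rim height, 100 mm above the bench, at (-25, 0, 100) mm in the mill's frame. Bowl 85 mm outside, 70 mm clear inside, inner floor 42 mm below the rim
- lid_post (a point): top of the upright post about which the lid swings, at (58, 0, 131) mm in the mill's frame; post and hub up to 30 mm across; the lid's tail reaches 57 mm from the post's axis on the side away from the knob
- lid (a joint): swing of the lid about the post, rad: 0 = shut over the bowl, grows as it swings to the mill's left (+y; clockwise from above), stop at 1.62. A spring drives it shut (1 to 2.5 N at the knob). From about 1.0 to 1.35 a pin under the tail rides over the catch (some 2 N more); past about 1.4 the catch snaps up behind the pin and holds the lid at about 1.38, clear of the mouth
- lid_knob (a point): middle of the upright black knob on the lid: 17 mm across, 27 mm high (z = 124 to 151 mm), 83 mm from the post's axis, over the bowl's centre when shut; swings with the lid. Below it the lid's steel disc, 90 mm across, z = 104 to 112 mm, and its flat arm, 14 mm wide, up to z = 119 mm
- trigger_top (a point): centre of the top of the black catch button, 20 mm across, 127 mm above the bench, at the mill's right behind the bowl (about (78, -81) mm in its frame); pressed straight down. The lid does not sweep over it
- trigger (a joint): press of the catch button, m: 0 = up, 0.009 = stop; needs 2 N to start and 4 to 5 N to the stop; from about 0.005 on it frees the lid that is held open. Springs back up
- scoop_grip (a point): centre of the scoop's black grip, 68 mm above its underside: level bar 56 mm long (x), 14 wide (y), 17 high, over the pan's middle, on a wire stirrup from the back wall. x toward the spout, y left, z up. Steel, 0.12 to 0.24 kg: flat pan, x -36 to 30 mm from the grip, y +-30, walls 28 mm high; then a spout rising at 20 degrees, narrowing to 46 mm
- scoop_lip (a point): middle of the spout's lip, on its upper face, 78 mm ahead of the grip along the scoop's x, 20 mm above the scoop's underside; axes as those of the scoop. The balls roll out once the scoop is tipped spout-down by more than about 25 degrees; 55 degrees empties it
- scoop_pan (a point): inside the scoop, middle of the pan, 12 mm above the underside, 3 mm behind the grip in x
- ball1_center (a point): centre of a steel grinding ball, 16 mm across, 17 g, at first in the scoop
- ball2_center (a point): centre of a steel grinding ball, 16 mm across, 17 g, at first in the scoop
- ball3_center (a point): centre of a steel grinding ball, 16 mm across, 17 g, at first in the scoop
- ball4_center (a point): centre of a steel grinding ball, 16 mm across, 17 g, at first in the scoop
- ball5_center (a point): centre of a steel grinding ball, 16 mm across, 17 g, at first in the scoop
- ball6_center (a point): centre of a steel grinding ball, 16 mm across, 17 g, at first in the scoop
- reagent_bottle_mid (a point): bystander, to be left alone: brown dropper bottle with black cap, 35 mm across, 76 mm high; point half-way up on its axis
- vial_a_mid (a point): bystander, to be left alone: capped sample vial, 26 mm across, 60 mm high; point half-way up on its axis
- check_weight_mid (a point): bystander, to be left alone: brass check weight with a knob, 23 mm across, 26 mm high; point half-way up on its axis
- cream_bottle_mid (a point): bystander, to be left alone: brown bottle with cream cap, 62 mm across, 130 mm high; point half-way up on its axis
- vial_b_mid (a point): bystander, to be left alone: capped sample vial, 26 mm across, 56 mm high; point half-way up on its axis
- vial_c_mid (a point): bystander, to be left alone: capped sample vial, 26 mm across, 60 mm high; point half-way up on its axis
There are look-alikes about, which are no part of the job. What is shaped like the part that bears scoop_grip but orange or purple is not meant.

How it is judged:
By the outcome, as a careful person would: the job done as asked, in the order asked, and still so for the second after the job is handed in, with the robot touching nothing.
It also fails if it takes over 72 s, if anything falls off the work surface, if the arm or the gripper's body presses on something with over 40 N, if the wrist force passes 120 N, or if a joint passes its speed limit or range.

## Robot

A 6-joint arm with a two-finger parallel gripper is mounted at the origin on a cart in front of the work surface, level with it; the furniture and walls round the work are solid. World frame = base frame: x ahead of the robot, y to its left, z up, the work surface at z = 0. Lengths are in mm, angles in degrees, forces in N, time in s.
With the tool pointing down it reaches from about 350 to 925 mm from the base axis. Payload 6.4 kg.
Tool frame: the origin (TCP) lies on the front face of the gripper's body, between the roots of the fingers; the fingertips stand 97 mm ahead of it and the grasp point (between the pads) lies 78 mm ahead of it; z points along the fingers, y is the direction in which the jaws open and shut (so a half turn about z gives the same grasp; the last joint's range is limited). The gripper opens to 94 mm and grips with 3 to 60 N. Pads are 16 mm wide; open, the fingers measure 119 mm over their backs; the gripper's body (75 mm by 177 mm) begins 78 mm behind the grasp point.
Start: joints at [65.197, 14.043, 89.255, -0, 76.702, -9.975], TCP at [166.345, 628.366, 302.655] pointing down, gripper open.
Joint ranges: [-179.41, 179.41], [-58.25, 129.5], [7.25, 145.43], [-54.29, 234.29], [11.92, 165.04], [-157.13, 157.13]. Speed limits (degrees/s): [147.25, 147.25, 180, 180, 180, 180].

## Interface

Orientations are given as [roll, pitch, yaw] about the fixed x, y, z axes, in that order (R = Rz(yaw) Ry(pitch) Rx(roll)).
In Python, from cell import observe, camera, get_calibration, close_job gives the robot as it stands.
- The arm moves only by the tool servo_tool, never from a script. Its argument "steps" is a list of rows, each an object of numbers: "fingers": the gripper's target within -1 to 1 (shut at 1, half-way at 0, fully open at -1); "dx", "dy", "dz": the shift along the tool's x, y, z in m; "wx", "wy", "wz": the turn, a rotation vector about the tool's x, y, z in rad. In form: [{"fingers": .., "dx": .., "dy": .., "dz": .., "wx": .., "wy": .., "wz": ..}, ...]. A call has exactly 10 rows; each row shifts and turns the commanded pose from where the row before left it, along the tool's axes as they then stand; what a row does not reach is not made up. A row lasts 1/10 s, in which the tool goes at most 50 mm and 8.59 degrees, less where a joint would pass 70% of its speed; a pose out of reach is approached as far as the arm can. A call with a gripper value outside its range is refused whole. The fingers move at their own pace and stop on an object; "grip_force" is the grip in N (left out, the last holds). Time passes only in rows, so rows that do not move let the fingers close, or fill a call up. It gives the time, the measured TCP pose, the force and the opening at its end, in the units of the state.
- observe(): the state, without advancing time (a new reading comes with each control period).
- camera(name): name is "scene" or "side" or "wrist"; returns the picture (480x640x3 uint8, red, green, blue); there is no depth.
- get_calibration(name): a dict with "fx", "fy", "cx", "cy" (pixels), "k1" (the pictures are not rectified: a ray, as slopes to the right and down, at radius r is drawn at 1 + k1 r^2 times it, then the intrinsics apply), "R" (3x3) and "t" (3): a world point X has camera coordinates R X + t; the wrist camera has in their place "T_tool_cam" (4x4, takes a point from camera to tool coordinates, whose origin is the TCP and whose axes are the flange's). Camera axes: x right, y down, z forward; pixel columns grow to the right and rows downward; lengths in mm; the calibration is good to about 2 mm. A picture is of the moment at which its call begins: read the wrist's pose just before it. get_calibration takes no time and is no camera call.
- close_job(): hands the job in, once; it reports no verdict.
The state is a dict: "time_s": time; "joint_pos": joint angles; "dq": joint speeds; "tau": joint torques, N m; "tcp_pos": TCP position; "ee_rot": TCP orientation; "force": force on the tool from outside, world axes, zero at the start; "wrist_torque": the same for the moment, N m; "opening": finger opening in mm.
Only numpy, scipy, OpenCV 4.12 (cv2) and the standard library are available. Lean on these libraries where they do the work, as an engineer would, in place of code of your own. Each camera call takes 0.05 s, during which the arm holds its last target. There are 200 camera calls.

## Working session

There is one attempt and no reset: what is moved stays moved. The work goes in short steps, Python scripts to look and compute and a tool call to move; the robot and the scene stay as the last step left them, time stands still between calls to the robot, and variables do not carry over. Pictures are saved under pics/ and viewed, about 8 in all and at most 12, crops included, and the job is handed in when it is done.

Besides the shell and the picture viewer there is one more tool, called after ">>>" as name(argument=value, ...), one argument or row to a line, values as JSON. servo_tool: Moves the arm, as the interface text tells. Its arguments: {"type":"object","properties":{"steps":{"type":"array","items":{"type":"object","properties":{"fingers":{"type":"number"},"dx":{"type":"number"},"dy":{"type":"number"},"dz":{"type":"number"},"wx":{"type":"number"},"wy":{"type":"number"},"wz":{"type":"number"}}}},"grip_force":{"type":"number"}},"required":["steps"]}

```bash
mkdir -p pics; ls; python3 - <<'E'
from cell import *
import cv2
for n in("scene","side"):
    cv2.imwrite(f"pics/{n}0.png",camera(n)[:,:,::-1])
    print(n,get_calibration(n))
print(get_calibration("wrist"));print(observe())
E
```

```text
pics
scene {'fx': 513.6040323572186, 'fy': 513.6040323572186, 'cx': 323.3251184879815, 'cy': 242.29865774067838, 'k1': -0.10539715634057559, 'R': array([[ 0.85742603, -0.51429951,  0.01779381],
       [-0.2906106 , -0.51245484, -0.80804425],
       [ 0.42469528,  0.68766711, -0.58885301]]), 't': array([-503.23456121,  249.98207098,  968.90838641])}
side {'fx': 447.4215208179772, 'fy': 447.4215208179772, 'cx': 324.02663673011403, 'cy': 241.763294063612, 'k1': 0.034716223693363135, 'R': array([[-9.95184702e-01, -9.80124316e-02,  9.85787575e-04],
       [-6.47150502e-02,  6.49474461e-01, -7.57624503e-01],
       [ 7.36163759e-02, -7.54040110e-01, -6.52689927e-01]]), 't': array([ 534.04810107,  132.29031001, 1096.72825893])}
{'fx': 409.60492574229465, 'fy': 409.60492574229465, 'cx': 324.485862301154, 'cy': 240.08533243592763, 'k1': 0.006731113288086014, 'T_tool_cam': array([[ 5.35484931e-04, -9.71339126e-01, -2.37697320e-01,
         6.81027487e+01],
       [ 9.99999822e-01,  4.57282033e-04,  3.84139399e-04,
         3.61168336e-01],
       [-2.64434915e-04, -2.37697483e-01,  9.71339198e-01,
        -8.22258627e+01],
       [ 0.00000000e+00,  0.00000000e+00,  0.00000000e+00,
         1.00000000e+00]])}
{'time_s': 0.1, 'joint_pos': array([ 6.51998111e+01,  1.40800012e+01,  8.93166381e+01, -1.77377322e-03,
        7.67007860e+01, -9.97310493e+00]), 'dq': array([ 0.01967683, -0.02142467, -0.19720522, -0.02587688,  0.02048871,
        0.11008051]), 'tau': array([ 5.44900158e-04, -4.16914666e+01, -3.15524197e+01,  6.87051122e-02,
        3.09561740e-02, -3.85304929e-05]), 'tcp_pos': array([166.15730932, 628.02464483, 301.66879256]), 'ee_rot': array([-1.79903748e+02, -1.51732447e-02,  1.65173313e+02]), 'force': array([0.99240921, 1.08673659, 0.10946277]), 'wrist_torque': array([0.0128199 , 0.02309476, 0.04247574]), 'opening': 93.86266058344964}
```

View pics/scene0.png

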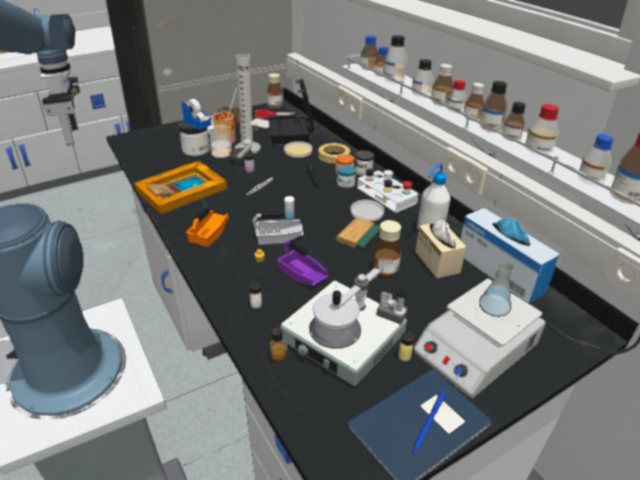

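View pics/side0.png

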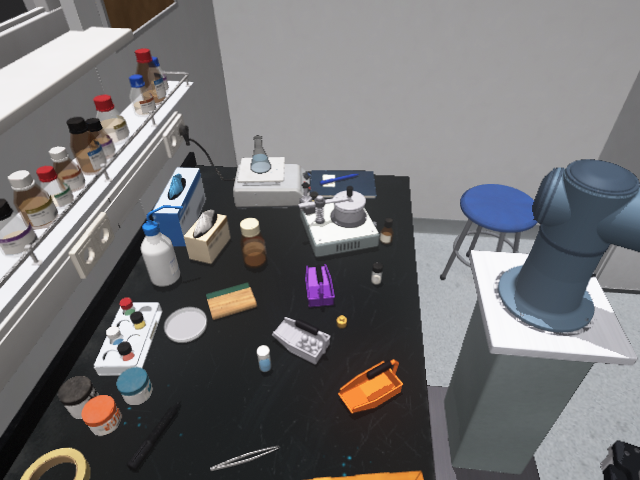

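```bash
cat > h.py <<'E'
import numpy as np, cv2
from scipy.optimize import least_squares
from scipy.spatial.transform import Rotation as Ro
from cell import *
def cal(n,st=None):
    c=get_calibration(n)
    if n=="wrist":
        T=np.eye(4);T[:3,:3]=Ro.from_euler('xyz',st['ee_rot'],degrees=True).as_matrix();T[:3,3]=st['tcp_pos']
        M=np.linalg.inv(T@c['T_tool_cam']);c['R'],c['t']=M[:3,:3],M[:3,3]
    return c
def proj(c,X):
    p=np.atleast_2d(X)@c['R'].T+c['t'];s=p[:,:2]/p[:,2:]
    s=s*(1+c['k1']*(s**2).sum(1,keepdims=True))
    return s*[c['fx'],c['fy']]+[c['cx'],c['cy']]
def ray(c,uv,z):
    "point on pixel ray at world height z"
    d=(np.array(uv,float)-[c['cx'],c['cy']])/[c['fx'],c['fy']];s=d.copy()
    for _ in range(20): s=d/(1+c['k1']*(s@s))
    v=c['R'].T@np.r_[s,1];o=-c['R'].T@c['t'];return o+v*(z-o[2])/v[2]
def tri(cs,uvs):
    return least_squares(lambda X:np.concatenate([proj(c,X)[0]-u for c,u in zip(cs,uvs)]),[600,0,50])
E
python3 - <<'E'
import cv2,numpy as np
a=cv2.imread('pics/scene0.png');b=cv2.imread('pics/side0.png')
def cr(i,x,y,w,h):return cv2.resize(i[y:y+h,x:x+w],(400,300),interpolation=cv2.INTER_CUBIC)
cv2.imwrite('pics/c.png',np.vstack([np.hstack([cr(a,270,265,160,120),cr(b,290,180,120,90)]),np.hstack([cr(a,230,190,120,90),cr(b,250,300,120,90)])]))
E
```

```text
(no output)
```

View pics/c.png

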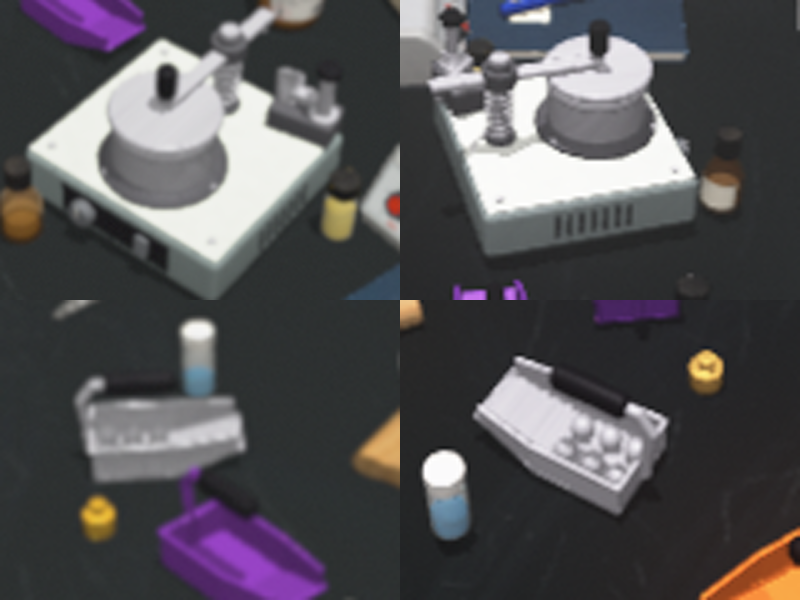

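```bash
python3 - <<'E'
from h import *
cs=[cal("scene"),cal("side")]
A=lambda u,v:np.array([270+u/2.5,265+v/2.5])
B=lambda u,v:np.array([290+(u-400)/3.333,180+v/3.333])
C=lambda u,v:np.array([230+u/3.333,190+(v-300)/3.333])
D=lambda u,v:np.array([250+(u-400)/3.333,300+(v-300)/3.333])
P=dict(knob=(A(168,82),B(598,38)),post=(A(230,29),B(499,60)),trig=(A(329,70),B(452,15)),
gripback=(C(105,386),D(626,405)),gripfront=(C(181,384),D(553,376)),
weight=(C(99,518),D(706,372)),reagent=(A(20,200),B(722,172)),vialblue=(C(198,358),D(447,495)),
cream=((387.5,248),(253.5,243)),vialwhite=((255.5,296),(376.5,273)))
for k,(a,b) in P.items():
    r=tri(cs,(a,b));print(k,r.x.round(1),"px",round(np.sqrt(2*r.cost),1))
for k,p in dict(L=A(30,150),B=A(162,40),R=A(342,140),F=A(217,262)).items():print(k,ray(cs[0],p,53).round(1))
for k,p in dict(l=B(490,215),f=B(693,180)).items():print(k,ray(cs[1],p,53).round(1))
print('vialyellow',ray(cs[0],A(341,205),28).round(1), 'notebook',ray(cs[0],(437,415),2).round(1))
for n,p in dict(balanceL=(425,345),balTop=(495,285)).items():print(n,ray(cs[0],p,50))
E
```

```text
knob [ 490.  -205.9  135.3] px 0.7
post [ 567.4 -174.2  131.2] px 1.1
trig [ 613.1 -245.3  123. ] px 0.3
gripback [529.3 213.4  66.4] px 0.5
gripfront [580.3 191.5  62.9] px 1.9
weight [483.6 135.4   9. ] px 0.8
reagent [ 380.9 -170.4   33.1] px 0.2
vialblue [635.3 264.6  30.3] px 0.7
cream [726.2 -54.1  64.3] px 1.5
vialwhite [406.2 -12.5  26.2] px 0.0
L [ 404.4 -143.8   53. ]
B [566.  -81.8  53. ]
R [ 625.9 -259.    53. ]
F [ 469.3 -312.    53. ]
l [562.4 -74.9  53. ]
f [ 405.6 -133.3   53. ]
vialyellow [ 598.4 -297.3   28. ] notebook [ 561.7 -438.3    2. ]
balanceL [ 617.8832454  -326.15293483   50.        ]
balTop [ 868.71249265 -268.37376653   50.        ]
```

>>> servo_tool(
  steps=[
    {"dx": -0.02,"dy": -0.013},
    {"dx": -0.04,"dy": -0.026},
    {"dx": -0.04,"dy": -0.026},
    {"dx": -0.04,"dy": -0.026},
    {"dx": -0.04,"dy": -0.026},
    {"dx": -0.04,"dy": -0.026},
    {"dx": -0.04,"dy": -0.026},
    {"dx": -0.04,"dy": -0.026},
    {"dx": -0.04,"dy": -0.026},
    {"dx": -0.04,"dy": -0.026},
  ],
)

```text
invalid input
```

>>> servo_tool(
  steps=[
    {"dx": -0.04,"dy": -0.032},
    {"dx": -0.03,"dy": -0.022},
    {"dx": -0.012,"dy": -0.01},
    {"wz": 0.05},
    {"wz": 0.06},
    {"wz": 0.04},
    {},
    {},
    {},
    {},
  ],
)

```text
invalid input
```

```bash
python3 - <<'E'
from h import *
import json
s=observe();im=camera("wrist");print(s['tcp_pos'],s['ee_rot'],s['joint_pos'],s['force'])
cv2.imwrite("pics/w1.png",im[:,:,::-1])
c=cal("wrist",s);json.dump({k:np.array(v).tolist() for k,v in c.items()},open("w1.json","w"))
print(proj(c,[[555,202.5,68],[483.6,135.4,13],[635,264.6,30],[700,-54,65]]))
E
```

```text
[166.15730932 628.02464483 301.66879256] [-1.79903748e+02 -1.51732447e-02  1.65173313e+02] [ 6.51998111e+01  1.40800012e+01  8.93166381e+01 -1.77377322e-03
  7.67007860e+01 -9.97310493e+00] [0.99240921 1.08673659 0.10946277]
[[  29.71239178  676.08653785]
 [ -16.05966162  583.25610556]
 [ 129.07983244  672.36113769]
 [-120.99729348  802.77847847]]
```

View pics/w1.png

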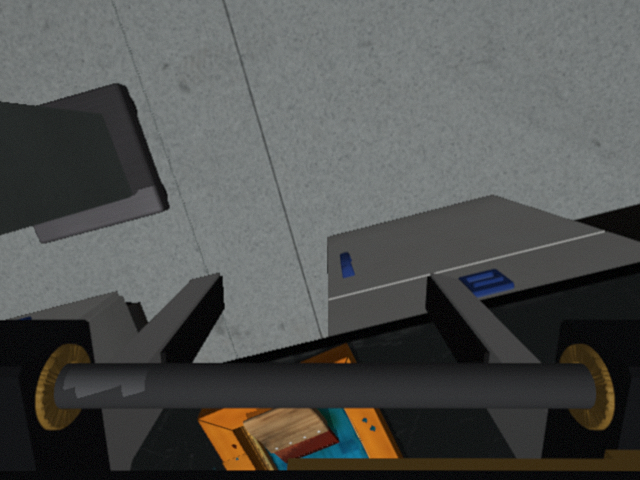

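>>> servo_tool(
  grip_force=50,
  steps=[
    {"fingers": -1,"dx": -0.02,"dy": -0.013,"dz": 0,"wx": 0,"wy": 0,"wz": 0},
    {"fingers": -1,"dx": -0.04,"dy": -0.026,"dz": 0,"wx": 0,"wy": 0,"wz": 0},
    {"fingers": -1,"dx": -0.04,"dy": -0.026,"dz": 0,"wx": 0,"wy": 0,"wz": 0},
    {"fingers": -1,"dx": -0.04,"dy": -0.026,"dz": 0,"wx": 0,"wy": 0,"wz": 0},
    {"fingers": -1,"dx": -0.04,"dy": -0.026,"dz": 0,"wx": 0,"wy": 0,"wz": 0},
    {"fingers": -1,"dx": -0.04,"dy": -0.026,"dz": 0,"wx": 0,"wy": 0,"wz": 0},
    {"fingers": -1,"dx": -0.04,"dy": -0.026,"dz": 0,"wx": 0,"wy": 0,"wz": 0},
    {"fingers": -1,"dx": -0.04,"dy": -0.026,"dz": 0,"wx": 0,"wy": 0,"wz": 0},
    {"fingers": -1,"dx": -0.04,"dy": -0.026,"dz": 0,"wx": 0,"wy": 0,"wz": 0},
    {"fingers": -1,"dx": -0.04,"dy": -0.026,"dz": 0,"wx": 0,"wy": 0,"wz": 0},
  ],
)

```text
time_s: 1.15
tcp_pos: [471.3, 290.6, 302.6]
ee_rot: [180.0, -0.0, 165.2]
force: [-0.1, 0.4, -0.1]
opening: 94.0
```

>>> servo_tool(
  steps=[
    {"fingers": -1,"dx": -0.04,"dy": -0.032,"dz": 0,"wx": 0,"wy": 0,"wz": 0.02},
    {"fingers": -1,"dx": -0.04,"dy": -0.02,"dz": 0,"wx": 0,"wy": 0,"wz": 0.03},
    {"fingers": -1,"dx": -0.02,"dy": -0.01,"dz": 0,"wx": 0,"wy": 0,"wz": 0.05},
    {"fingers": -1,"dx": -0.01,"dy": -0.005,"dz": 0,"wx": 0,"wy": 0,"wz": 0.05},
    {"fingers": -1,"dx": 0,"dy": 0,"dz": 0,"wx": 0,"wy": 0,"wz": 0},
    {"fingers": 0,"dx": 0,"dy": 0,"dz": 0,"wx": 0,"wy": 0,"wz": 0},
    {"fingers": 1,"dx": 0,"dy": 0,"dz": 0,"wx": 0,"wy": 0,"wz": 0},
    {"fingers": 1,"dx": 0,"dy": 0,"dz": 0,"wx": 0,"wy": 0,"wz": 0},
    {"fingers": 1,"dx": 0,"dy": 0,"dz": 0,"wx": 0,"wy": 0,"wz": 0},
    {"fingers": 1,"dx": 0,"dy": 0,"dz": 0,"wx": 0,"wy": 0,"wz": 0},
  ],
)

```text
time_s: 2.15
tcp_pos: [556.6, 198.5, 302.7]
ee_rot: [180.0, 0.0, 156.6]
force: [-0.1, 0.1, -0.6]
opening: 57.7
```

```bash
python3 - <<'E'
from h import *
import json
s=observe();im=camera("wrist");print(s['tcp_pos'],s['ee_rot'],s['joint_pos'],s['force'],s['opening'])
cv2.imwrite("pics/w1b.png",im[:,:,::-1])
c=cal("wrist",s);json.dump({k:np.array(v).tolist() for k,v in c.items()},open("w1.json","w"))
print(proj(c,[[555,202.5,68],[483.6,135.4,13],[635,264.6,30],[700,-54,65]]))
E
```

```text
[556.56207554 198.51626553 302.74295423] [1.79994859e+02 5.35427784e-03 1.56625380e+02] [ 8.64481389e+00  6.21727576e+00  9.81482007e+01  1.56892341e-03
  7.56272582e+01 -5.79809557e+01] [-0.11529621  0.10863197 -0.57778211] 57.716836175690624
[[327.60708244 224.79747678]
 [226.95746552 169.83888114]
 [424.93870514 269.10061442]
 [135.56555    471.70297968]]
```

View pics/w1b.png

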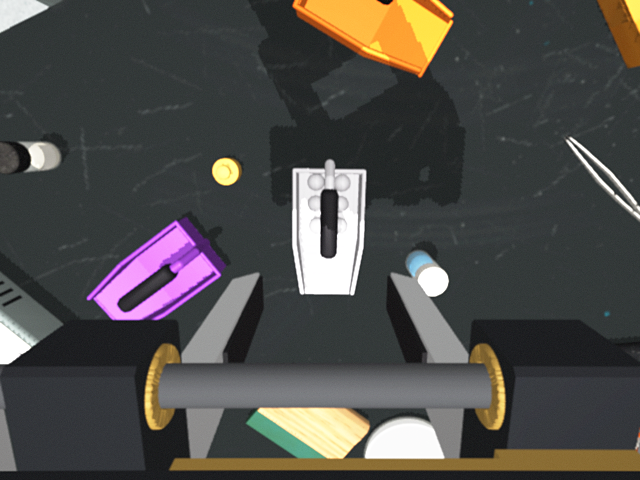

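>>> servo_tool(
  steps=[
    {"fingers": 1,"dx": -0.014,"dy": -0.026,"dz": 0,"wx": 0,"wy": 0,"wz": 0},
    {"fingers": 1,"dx": -0.02,"dy": -0.038,"dz": 0,"wx": 0,"wy": 0,"wz": 0},
    {"fingers": 1,"dx": -0.02,"dy": -0.038,"dz": 0,"wx": 0,"wy": 0,"wz": 0},
    {"fingers": 1,"dx": -0.02,"dy": -0.038,"dz": 0,"wx": 0,"wy": 0,"wz": 0},
    {"fingers": 1,"dx": -0.02,"dy": -0.038,"dz": 0,"wx": 0,"wy": 0,"wz": 0},
    {"fingers": 1,"dx": -0.02,"dy": -0.038,"dz": 0,"wx": 0,"wy": 0,"wz": 0},
    {"fingers": 1,"dx": -0.02,"dy": -0.038,"dz": 0,"wx": 0,"wy": 0,"wz": 0},
    {"fingers": 1,"dx": -0.02,"dy": -0.038,"dz": 0,"wx": 0,"wy": 0,"wz": 0},
    {"fingers": 1,"dx": -0.02,"dy": -0.038,"dz": 0,"wx": 0,"wy": 0,"wz": 0},
    {"fingers": 1,"dx": -0.02,"dy": -0.036,"dz": 0,"wx": 0,"wy": 0,"wz": 0},
  ],
)

```text
time_s: 3.2
tcp_pos: [589.2, -216.7, 302.8]
ee_rot: [180.0, 0.0, 156.6]
force: [0.3, 0.2, -0.3]
opening: -0.0
```

>>> servo_tool(
  steps=[
    {"fingers": 1,"dx": 0,"dy": 0,"dz": 0,"wx": 0,"wy": 0,"wz": -0.1},
    {"fingers": 1,"dx": 0,"dy": 0,"dz": 0,"wx": 0,"wy": 0,"wz": -0.1},
    {"fingers": 1,"dx": 0,"dy": 0,"dz": 0,"wx": 0,"wy": 0,"wz": -0.1},
    {"fingers": 1,"dx": 0,"dy": 0,"dz": 0,"wx": 0,"wy": 0,"wz": -0.1},
    {"fingers": 1,"dx": 0,"dy": 0,"dz": 0,"wx": 0,"wy": 0,"wz": 0},
    {"fingers": 1,"dx": 0,"dy": 0,"dz": 0,"wx": 0,"wy": 0,"wz": 0},
    {"fingers": 1,"dx": 0,"dy": 0,"dz": 0,"wx": 0,"wy": 0,"wz": 0},
    {"fingers": 1,"dx": 0,"dy": 0,"dz": 0,"wx": 0,"wy": 0,"wz": 0},
    {"fingers": 1,"dx": 0,"dy": 0,"dz": 0,"wx": 0,"wy": 0,"wz": 0},
    {"fingers": 1,"dx": 0,"dy": 0,"dz": 0,"wx": 0,"wy": 0,"wz": 0},
  ],
)

```text
time_s: 4.2
tcp_pos: [589.3, -214.8, 302.7]
ee_rot: [-180.0, -0.0, 179.5]
force: [-0.2, 0.0, 0.1]
opening: 0.2
```

```bash
python3 - <<'E'
from h import *
import json
c=json.load(open("w1.json"));c={k:np.array(v) for k,v in c.items()}
for p in((329,190),(329,257),(329,223)):print(ray(c,p,74).round(1))
s=observe();im=camera("wrist");print(s['tcp_pos'],s['ee_rot'],s['joint_pos'],s['force'],s['opening'])
cv2.imwrite("pics/w2.png",im[:,:,::-1])
c=cal("wrist",s);json.dump({k:np.array(v).tolist() for k,v in c.items()},open("w2.json","w"))
E
```

```text
[529.5 214.5  74. ]
[578.1 193.7  74. ]
[553.  204.5  74. ]
[ 589.33757419 -214.80677196  302.65031614] [-1.79999144e+02 -6.73535274e-04  1.79483594e+02] [-3.03670947e+01  1.10563714e+01  9.27495918e+01 -1.10937959e-03
  7.61941950e+01 -1.19850424e+02] [-0.21119255  0.01145378  0.07654339] 0.23354394230907702
```

View pics/w2.png

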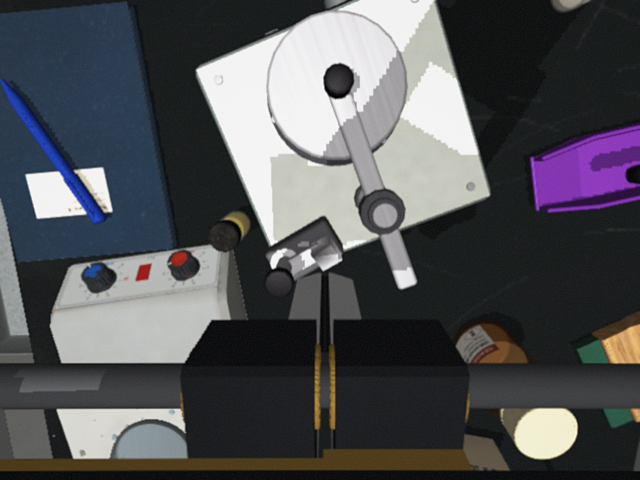

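```bash
python3 - <<'E'
from h import *
import json
c=json.load(open("w2.json"));c={k:np.array(v) for k,v in c.items()}
k,p,t,d=[ray(c,a,z) for a,z in(((339,80),151),((381,209),131),((279,283),127),((337,87),112))]
print(k.round(1),p.round(1),t.round(1),d.round(1),np.linalg.norm((k-p)[:2]),np.linalg.norm((t-p)[:2]))
# fit mill pose
M=np.array([[-25,0],[58,0],[78,-81],[-25,0]]);W=np.array([k,p,t,d])[:,:2]
f=lambda v:((M@np.array([[np.cos(v[2]),np.sin(v[2])],[-np.sin(v[2]),np.cos(v[2])]])+v[:2])-W).ravel()
r=least_squares(f,[512,-202,.36]);print(r.x[:2],np.degrees(r.x[2]),r.fun.round(1))
x,y,a=r.x;R=np.array([[np.cos(a),-np.sin(a)],[np.sin(a),np.cos(a)]])
g=lambda q:(R@q+[x,y]).round(1)
print('mouth',g([-25,0]),'trig',g([78,-81]),'post',g([58,0]))
for th in np.r_[0:1.61:.2,1.5]:
    for off in (23,):
        kn=np.array([58-83*np.cos(th),83*np.sin(th)]);tn=np.array([np.sin(th),np.cos(th)])
        print(round(th,2),'knob',g(kn),'finger',g(kn-off*tn),'tang',np.degrees(a)+90-np.degrees(th))
E
```

```text
[ 490.3 -205.9  151. ] [ 563.7 -178.9  131. ] [ 613.6 -244.9  127. ] [ 489.2 -205.8  112. ] 78.23246507294144 82.76891097442342
[ 511.90050733 -197.58187899] 20.817475192401684 [-1.8 -0.6  2.4  1.9  0.  -0.6 -0.7 -0.7]
mouth [ 488.5 -206.5] trig [ 613.6 -245.6] post [ 566.1 -177. ]
0.0 knob [ 488.5 -206.5] finger [ 496.7 -228. ] tang 110.81747519240169
0.2 knob [ 484.2 -190.5] finger [ 488.  -213.2] tang 99.35831928978521
0.4 knob [ 483.2 -173.9] finger [ 482.3 -196.9] tang 87.89916338716876
0.6 knob [ 485.4 -157.5] finger [ 480.  -179.9] tang 76.4400074845523
0.8 knob [ 490.9 -141.9] finger [ 481.2 -162.7] tang 64.98085158193582
1.0 knob [ 499.4 -127.6] finger [ 485.7 -146.1] tang 53.521695679319365
1.2 knob [ 510.5 -115.3] finger [ 493.4 -130.8] tang 42.06253977670289
1.4 knob [ 523.9 -105.5] finger [ 504.1 -117.2] tang 30.603383874086433
1.6 knob [538.9 -98.6] finger [ 517.2 -106.1] tang 19.14422797146996
1.5 knob [ 531.2 -101.7] finger [ 510.3 -111.3] tang 24.873805922778203
```

```bash
cat >> h.py <<'E'
def rows(wp):
    "wp: list of (x,y,z,yaw[,tilt]) ; tool down tilted about tool y by tilt deg; prints increments m, rad"
    def T(w):
        M=np.eye(4);M[:3,3]=w[:3]
        M[:3,:3]=(Ro.from_euler('xyz',[180,0,w[3]],degrees=True)*Ro.from_euler('y',w[4] if len(w)>4 else 0,degrees=True)).as_matrix();return M
    for a,b in zip(wp,wp[1:]):
        D=np.linalg.inv(T(a))@T(b);print((D[:3,3]/1000).round(4),Ro.from_matrix(D[:3,:3]).as_rotvec().round(3))
E
python3 - <<'E'
from h import *
wp=[(589.3,-214.8,302.7,179.5)]+[(589.3-30*i,-214.8-8*i,302.7,179.5) for i in(1,2,3)]+[(499.3,-238.8,z,179.5) for z in(265,225)]
a=np.radians(20.82);R=np.array([[np.cos(a),-np.sin(a)],[np.sin(a),np.cos(a)]])
ths=np.r_[0,np.linspace(0.05,1.53,19)]
for th in ths:
    tn=np.array([np.sin(th),np.cos(th)]);q=R@(np.array([58-83*np.cos(th),83*np.sin(th)])-22*tn)+[511.9,-197.6]
    wp.append((*q,225,179.5-60*th/1.53))
rows(wp);print(wp[-1])
E
```

```text
[ 0.0299 -0.0083  0.    ] [ 0. -0. -0.]
[ 0.0299 -0.0083  0.    ] [ 0. -0. -0.]
[ 0.0299 -0.0083 -0.    ] [ 0. -0. -0.]
[-0.     -0.      0.0377] [ 0. -0. -0.]
[ 0.   -0.    0.04] [ 0. -0. -0.]
[0.0031 0.0117 0.    ] [ 0. -0. -0.]
[0.0024 0.0035 0.    ] [ 0.    -0.     0.034]
[0.0038 0.0059 0.    ] [ 0.    -0.     0.056]
[0.0037 0.006  0.    ] [ 0.    -0.     0.056]
[0.0035 0.0061 0.    ] [ 0.    -0.     0.056]
[0.0034 0.0062 0.    ] [ 0.    -0.     0.056]
[0.0032 0.0063 0.    ] [-0.    -0.     0.056]
[0.003  0.0064 0.    ] [ 0.    -0.     0.056]
[0.0029 0.0064 0.    ] [ 0.    -0.     0.056]
[0.0027 0.0065 0.    ] [-0.    -0.     0.056]
[0.0025 0.0066 0.    ] [ 0.    -0.     0.056]
[0.0024 0.0067 0.    ] [-0.    -0.     0.056]
[ 0.0022  0.0067 -0.    ] [ 0.    -0.     0.056]
[0.002  0.0068 0.    ] [ 0.    -0.     0.056]
[0.0018 0.0068 0.    ] [-0.    -0.     0.056]
[0.0017 0.0069 0.    ] [-0.    -0.     0.056]
[0.0015 0.0069 0.    ] [ 0.    -0.     0.056]
[0.0013 0.0069 0.    ] [ 0.    -0.     0.056]
[0.0011 0.007  0.    ] [ 0.    -0.     0.056]
[ 0.0009  0.007  -0.    ] [ 0.    -0.     0.056]
(np.float64(513.2447647274378), np.float64(-109.32408639237431), 225, np.float64(119.5))
```

>>> servo_tool(
  steps=[
    {"fingers": 1,"dx": 0.03,"dy": -0.0083,"dz": 0,"wx": 0,"wy": 0,"wz": 0},
    {"fingers": 1,"dx": 0.03,"dy": -0.0083,"dz": 0,"wx": 0,"wy": 0,"wz": 0},
    {"fingers": 1,"dx": 0.03,"dy": -0.0083,"dz": 0,"wx": 0,"wy": 0,"wz": 0},
    {"fingers": 1,"dx": 0,"dy": 0,"dz": 0.038,"wx": 0,"wy": 0,"wz": 0},
    {"fingers": 1,"dx": 0,"dy": 0,"dz": 0.04,"wx": 0,"wy": 0,"wz": 0},
    {"fingers": 1,"dx": 0,"dy": 0,"dz": 0,"wx": 0,"wy": 0,"wz": 0},
    {"fingers": 1,"dx": 0.003,"dy": 0.0117,"dz": 0,"wx": 0,"wy": 0,"wz": 0},
    {"fingers": 1,"dx": 0.0024,"dy": 0.0035,"dz": 0,"wx": 0,"wy": 0,"wz": 0.034},
    {"fingers": 1,"dx": 0.0038,"dy": 0.0059,"dz": 0,"wx": 0,"wy": 0,"wz": 0.056},
    {"fingers": 1,"dx": 0.0037,"dy": 0.006,"dz": 0,"wx": 0,"wy": 0,"wz": 0.056},
  ],
)

```text
time_s: 5.25
tcp_pos: [488.4, -211.4, 227.8]
ee_rot: [-179.8, 0.3, 171.0]
force: [0.1, -1.8, -0.2]
opening: 0.8
```

>>> servo_tool(
  steps=[
    {"fingers": 1,"dx": 0.0035,"dy": 0.0061,"dz": 0,"wx": 0,"wy": 0,"wz": 0.056},
    {"fingers": 1,"dx": 0.0034,"dy": 0.0062,"dz": 0,"wx": 0,"wy": 0,"wz": 0.056},
    {"fingers": 1,"dx": 0.0032,"dy": 0.0063,"dz": 0,"wx": 0,"wy": 0,"wz": 0.056},
    {"fingers": 1,"dx": 0.003,"dy": 0.0064,"dz": 0,"wx": 0,"wy": 0,"wz": 0.056},
    {"fingers": 1,"dx": 0.0029,"dy": 0.0064,"dz": 0,"wx": 0,"wy": 0,"wz": 0.056},
    {"fingers": 1,"dx": 0.0027,"dy": 0.0065,"dz": 0,"wx": 0,"wy": 0,"wz": 0.056},
    {"fingers": 1,"dx": 0.0025,"dy": 0.0066,"dz": 0,"wx": 0,"wy": 0,"wz": 0.056},
    {"fingers": 1,"dx": 0.0024,"dy": 0.0067,"dz": 0,"wx": 0,"wy": 0,"wz": 0.056},
    {"fingers": 1,"dx": 0.0022,"dy": 0.0067,"dz": 0,"wx": 0,"wy": 0,"wz": 0.056},
    {"fingers": 1,"dx": 0.002,"dy": 0.0068,"dz": 0,"wx": 0,"wy": 0,"wz": 0.056},
  ],
)

```text
time_s: 6.25
tcp_pos: [488.7, -142.8, 228.1]
ee_rot: [180.0, 0.4, 139.0]
force: [-0.9, -2.4, 0.1]
opening: 0.2
```

>>> servo_tool(
  steps=[
    {"fingers": 1,"dx": 0.0018,"dy": 0.0068,"dz": 0,"wx": 0,"wy": 0,"wz": 0.056},
    {"fingers": 1,"dx": 0.0017,"dy": 0.0069,"dz": 0,"wx": 0,"wy": 0,"wz": 0.056},
    {"fingers": 1,"dx": 0.0015,"dy": 0.0069,"dz": 0,"wx": 0,"wy": 0,"wz": 0.056},
    {"fingers": 1,"dx": 0.0013,"dy": 0.0069,"dz": 0,"wx": 0,"wy": 0,"wz": 0.056},
    {"fingers": 1,"dx": 0.0011,"dy": 0.007,"dz": 0,"wx": 0,"wy": 0,"wz": 0.056},
    {"fingers": 1,"dx": 0.0009,"dy": 0.007,"dz": 0,"wx": 0,"wy": 0,"wz": 0.056},
    {"fingers": 1,"dx": 0,"dy": 0,"dz": 0,"wx": 0,"wy": 0,"wz": 0},
    {"fingers": 1,"dx": 0,"dy": 0,"dz": 0,"wx": 0,"wy": 0,"wz": 0},
    {"fingers": 1,"dx": 0,"dy": 0,"dz": 0,"wx": 0,"wy": 0,"wz": 0},
    {"fingers": 1,"dx": 0,"dy": 0,"dz": 0,"wx": 0,"wy": 0,"wz": 0},
  ],
)

```text
time_s: 7.25
tcp_pos: [512.9, -109.5, 225.2]
ee_rot: [180.0, 0.0, 119.8]
force: [-1.6, -1.2, 1.8]
opening: 0.4
```

```bash
python3 - <<'E'
from h import *
wp=[(512.9,-109.5,225,119.8),(499.9,-117,225,119.8),(486.9,-124.4,225,119.8),(486.9,-124.4,275,119.8)]
n=8
for i in range(1,n+1):
    f=i/n;wp.append((486.9+66.6*f,-124.4+328.7*f,275-25*f,119.8+37*f))
wp+=[(553.5,204.3,z,156.8) for z in (215,185,160,146)]
rows(wp)
E
```

```text
[-0.    -0.015  0.   ] [0. 0. 0.]
[ 0.    -0.015  0.   ] [0. 0. 0.]
[ 0.    0.   -0.05] [0. 0. 0.]
[0.0315 0.0276 0.0031] [ 0.     0.    -0.081]
[0.0292 0.0301 0.0031] [-0.     0.    -0.081]
[0.0267 0.0324 0.0031] [ 0.     0.    -0.081]
[0.024  0.0344 0.0031] [-0.     0.    -0.081]
[0.0211 0.0362 0.0031] [-0.     0.    -0.081]
[0.0181 0.0378 0.0031] [-0.     0.    -0.081]
[0.015  0.0391 0.0031] [ 0.     0.    -0.081]
[0.0118 0.0402 0.0031] [-0.     0.    -0.081]
[-0.     0.     0.035] [ 0. -0.  0.]
[-0.    0.    0.03] [ 0. -0.  0.]
[-0.     0.     0.025] [ 0. -0.  0.]
[-0.     0.     0.014] [ 0. -0.  0.]
```

>>> servo_tool(
  steps=[
    {"fingers": 1,"dx": 0,"dy": -0.015,"dz": 0,"wx": 0,"wy": 0,"wz": 0},
    {"fingers": 1,"dx": 0,"dy": -0.015,"dz": 0,"wx": 0,"wy": 0,"wz": 0},
    {"fingers": 1,"dx": 0,"dy": 0,"dz": -0.05,"wx": 0,"wy": 0,"wz": 0},
    {"fingers": 0,"dx": 0.0315,"dy": 0.0276,"dz": 0.003,"wx": 0,"wy": 0,"wz": -0.081},
    {"fingers": -0.3,"dx": 0.0292,"dy": 0.0301,"dz": 0.003,"wx": 0,"wy": 0,"wz": -0.081},
    {"fingers": -0.3,"dx": 0.0267,"dy": 0.0324,"dz": 0.003,"wx": 0,"wy": 0,"wz": -0.081},
    {"fingers": -0.3,"dx": 0.024,"dy": 0.0344,"dz": 0.003,"wx": 0,"wy": 0,"wz": -0.081},
    {"fingers": -0.3,"dx": 0.0211,"dy": 0.0362,"dz": 0.003,"wx": 0,"wy": 0,"wz": -0.081},
    {"fingers": -0.3,"dx": 0.0181,"dy": 0.0378,"dz": 0.003,"wx": 0,"wy": 0,"wz": -0.081},
    {"fingers": -0.3,"dx": 0.015,"dy": 0.0391,"dz": 0.003,"wx": 0,"wy": 0,"wz": -0.081},
  ],
)

```text
time_s: 8.25
tcp_pos: [544.4, 164.0, 253.4]
ee_rot: [180.0, -0.0, 152.4]
force: [0.3, -0.5, 0.0]
opening: 53.1
```

>>> servo_tool(
  steps=[
    {"fingers": -0.3,"dx": 0.0118,"dy": 0.0402,"dz": 0.003,"wx": 0,"wy": 0,"wz": -0.081},
    {"fingers": -0.3,"dx": 0,"dy": 0,"dz": 0,"wx": 0,"wy": 0,"wz": 0},
    {"fingers": -0.3,"dx": 0,"dy": 0,"dz": 0.035,"wx": 0,"wy": 0,"wz": 0},
    {"fingers": -0.3,"dx": 0,"dy": 0,"dz": 0.02,"wx": 0,"wy": 0,"wz": 0},
    {"fingers": -0.3,"dx": 0,"dy": 0,"dz": 0,"wx": 0,"wy": 0,"wz": 0},
    {"fingers": -0.3,"dx": 0,"dy": 0,"dz": 0,"wx": 0,"wy": 0,"wz": 0},
    {"fingers": -0.3,"dx": 0,"dy": 0,"dz": 0,"wx": 0,"wy": 0,"wz": 0},
    {"fingers": -0.3,"dx": 0,"dy": 0,"dz": 0,"wx": 0,"wy": 0,"wz": 0},
    {"fingers": -0.3,"dx": 0,"dy": 0,"dz": 0,"wx": 0,"wy": 0,"wz": 0},
    {"fingers": -0.3,"dx": 0,"dy": 0,"dz": 0,"wx": 0,"wy": 0,"wz": 0},
  ],
)

```text
time_s: 9.25
tcp_pos: [553.5, 204.4, 196.3]
ee_rot: [180.0, 0.1, 156.9]
force: [-0.4, 0.2, 0.3]
opening: 61.5
```

```bash
python3 - <<'E'
from h import *
s=observe();print(s['tcp_pos'].round(1),s['ee_rot'].round(1),s['opening'])
w=camera("wrist")[:,:,::-1];a=camera("scene")[:,:,::-1]
c=cal("wrist",s);print("grip centre expected px",proj(c,[[553.5,204.3,74]]))
cv2.imwrite("pics/d.png",np.hstack([w[60:460,120:520],cv2.resize(a[250:370,270:390],(400,400),interpolation=cv2.INTER_CUBIC)]))
E
```

```text
[553.5 204.4 196.3] [1.800e+02 1.000e-01 1.569e+02] 61.54979625708208
grip centre expected px [[323.22070102 273.49767563]]
```

View pics/d.png

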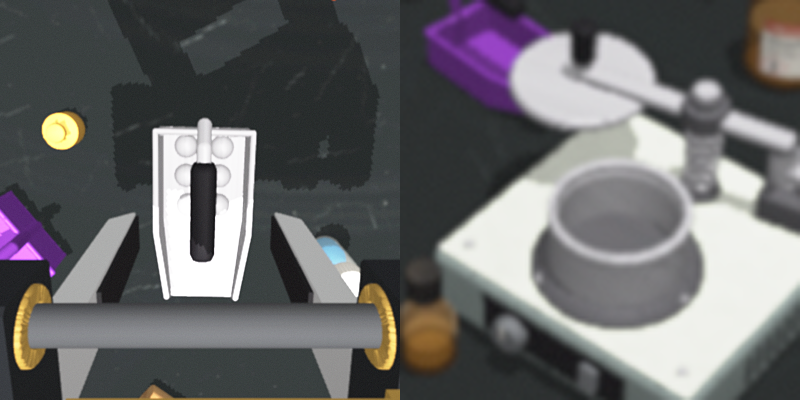

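>>> servo_tool(
  grip_force=50,
  steps=[
    {"fingers": -0.3,"dx": 0,"dy": 0,"dz": 0.022,"wx": 0,"wy": 0,"wz": 0},
    {"fingers": -0.3,"dx": 0,"dy": 0,"dz": 0.018,"wx": 0,"wy": 0,"wz": 0},
    {"fingers": -0.3,"dx": 0,"dy": 0,"dz": 0.01,"wx": 0,"wy": 0,"wz": 0},
    {"fingers": 0.3,"dx": 0,"dy": 0,"dz": 0,"wx": 0,"wy": 0,"wz": 0},
    {"fingers": 0.5,"dx": 0,"dy": 0,"dz": 0,"wx": 0,"wy": 0,"wz": 0},
    {"fingers": 0.65,"dx": 0,"dy": 0,"dz": 0,"wx": 0,"wy": 0,"wz": 0},
    {"fingers": 0.8,"dx": 0,"dy": 0,"dz": 0,"wx": 0,"wy": 0,"wz": 0},
    {"fingers": 1,"dx": 0,"dy": 0,"dz": 0,"wx": 0,"wy": 0,"wz": 0},
    {"fingers": 1,"dx": 0,"dy": 0,"dz": 0,"wx": 0,"wy": 0,"wz": 0},
    {"fingers": 1,"dx": 0,"dy": 0,"dz": 0,"wx": 0,"wy": 0,"wz": 0},
  ],
)

```text
time_s: 10.35
tcp_pos: [553.3, 204.3, 145.9]
ee_rot: [-180.0, 0.0, 156.9]
force: [-0.5, -0.6, 1.0]
opening: 13.6
```

>>> servo_tool(
  steps=[
    {"fingers": 1,"dx": 0,"dy": 0,"dz": 0,"wx": 0,"wy": 0,"wz": 0},
    {"fingers": 1,"dx": 0,"dy": 0,"dz": -0.003,"wx": 0,"wy": 0,"wz": 0},
    {"fingers": 1,"dx": 0,"dy": 0,"dz": -0.008,"wx": 0,"wy": 0,"wz": 0},
    {"fingers": 1,"dx": 0,"dy": 0,"dz": -0.015,"wx": 0,"wy": 0,"wz": 0},
    {"fingers": 1,"dx": 0,"dy": 0,"dz": -0.02,"wx": 0,"wy": 0,"wz": 0},
    {"fingers": 1,"dx": 0,"dy": 0,"dz": -0.025,"wx": 0,"wy": 0,"wz": 0},
    {"fingers": 1,"dx": 0,"dy": 0,"dz": -0.03,"wx": 0,"wy": 0,"wz": 0},
    {"fingers": 1,"dx": 0,"dy": 0,"dz": -0.03,"wx": 0,"wy": 0,"wz": 0},
    {"fingers": 1,"dx": 0,"dy": 0,"dz": -0.02,"wx": 0,"wy": 0,"wz": 0},
    {"fingers": 1,"dx": 0,"dy": 0,"dz": -0.013,"wx": 0,"wy": 0,"wz": 0},
  ],
)

```text
time_s: 11.35
tcp_pos: [553.7, 204.5, 313.0]
ee_rot: [179.9, 0.2, 156.9]
force: [0.6, -0.6, -2.2]
opening: 13.6
```

```bash
python3 - <<'E'
from h import *
s=observe();print(s['tcp_pos'].round(1),s['ee_rot'].round(1),s['opening'],s['force'])
t=[*s['tcp_pos'],s['ee_rot'][2]];e=np.array([398.4,-167.9,s['tcp_pos'][2],156.8])
v=np.array([.3,.6,.9,1.2,1.3,1.3,1.3,1.3,1.3,1.2,1,.8,.6,.4,.2]);f=np.r_[0,np.cumsum(v)/v.sum()]
rows([np.array(t)+(e-t)*a for a in f])
E
```

```text
[553.7 204.5 313. ] [179.9   0.2 156.9] 13.61713834397085 [ 0.63657714 -0.58970179 -2.24359409]
[-0.0001 -0.0088  0.    ] [-0. -0.  0.]
[-0.0001 -0.0177  0.    ] [ 0. -0.  0.]
[-0.0002 -0.0265  0.    ] [-0. -0.  0.]
[-0.0003 -0.0353  0.    ] [-0. -0.  0.]
[-0.0003 -0.0383  0.    ] [ 0. -0.  0.]
[-0.0003 -0.0383  0.    ] [-0. -0.  0.]
[-0.0003 -0.0383  0.    ] [ 0. -0.  0.]
[-0.0003 -0.0383  0.    ] [ 0. -0.  0.]
[-0.0003 -0.0383  0.    ] [ 0. -0.  0.]
[-0.0003 -0.0353  0.    ] [-0. -0.  0.]
[-0.0003 -0.0295  0.    ] [ 0. -0.  0.]
[-0.0002 -0.0236  0.    ] [-0. -0.  0.]
[-0.0002 -0.0177  0.    ] [ 0. -0.  0.]
[-0.0001 -0.0118  0.    ] [ 0. -0.  0.]
[-0.0001 -0.0059  0.    ] [ 0. -0.  0.]
```

>>> servo_tool(
  steps=[
    {"fingers": 1,"dx": 0,"dy": -0.009,"dz": 0,"wx": 0,"wy": 0,"wz": 0},
    {"fingers": 1,"dx": 0,"dy": -0.018,"dz": 0,"wx": 0,"wy": 0,"wz": 0},
    {"fingers": 1,"dx": 0,"dy": -0.027,"dz": 0,"wx": 0,"wy": 0,"wz": 0},
    {"fingers": 1,"dx": 0,"dy": -0.035,"dz": 0,"wx": 0,"wy": 0,"wz": 0},
    {"fingers": 1,"dx": 0,"dy": -0.038,"dz": 0,"wx": 0,"wy": 0,"wz": 0},
    {"fingers": 1,"dx": 0,"dy": -0.038,"dz": 0,"wx": 0,"wy": 0,"wz": 0},
    {"fingers": 1,"dx": 0,"dy": -0.038,"dz": 0,"wx": 0,"wy": 0,"wz": 0},
    {"fingers": 1,"dx": 0,"dy": -0.038,"dz": 0,"wx": 0,"wy": 0,"wz": 0},
    {"fingers": 1,"dx": -0.001,"dy": -0.038,"dz": 0,"wx": 0,"wy": 0,"wz": 0},
    {"fingers": 1,"dx": -0.001,"dy": -0.035,"dz": 0,"wx": 0,"wy": 0,"wz": 0},
  ],
)

```text
time_s: 12.35
tcp_pos: [430.1, -86.5, 308.2]
ee_rot: [-180.0, -0.1, 156.9]
force: [0.4, -0.2, -2.8]
opening: 14.0
```

>>> servo_tool(
  steps=[
    {"fingers": 1,"dx": -0.001,"dy": -0.03,"dz": 0,"wx": 0,"wy": 0,"wz": 0},
    {"fingers": 1,"dx": 0,"dy": -0.024,"dz": 0,"wx": 0,"wy": 0,"wz": 0},
    {"fingers": 1,"dx": 0,"dy": -0.018,"dz": 0,"wx": 0,"wy": 0,"wz": 0},
    {"fingers": 1,"dx": 0,"dy": -0.012,"dz": 0,"wx": 0,"wy": 0,"wz": 0},
    {"fingers": 1,"dx": 0,"dy": -0.005,"dz": 0,"wx": 0,"wy": 0,"wz": 0},
    {"fingers": 1,"dx": 0,"dy": 0,"dz": 0.01,"wx": 0,"wy": 0,"wz": 0},
    {"fingers": 1,"dx": 0,"dy": 0,"dz": 0.01,"wx": 0,"wy": 0,"wz": 0},
    {"fingers": 1,"dx": 0,"dy": 0,"dz": 0.01,"wx": 0,"wy": 0,"wz": 0},
    {"fingers": 1,"dx": 0,"dy": 0,"dz": 0,"wx": 0,"wy": 0,"wz": 0},
    {"fingers": 1,"dx": 0,"dy": 0,"dz": 0,"wx": 0,"wy": 0,"wz": 0},
  ],
)

```text
time_s: 13.35
tcp_pos: [398.0, -167.1, 279.1]
ee_rot: [180.0, -0.1, 157.0]
force: [0.4, 0.8, -2.4]
opening: 13.8
```

```bash
python3 - <<'E'
from h import *
s=observe();print(s['tcp_pos'].round(1),s['ee_rot'].round(1),s['opening'],s['force'],s['joint_pos'].round(1))
w=camera("wrist")[:,:,::-1];a=camera("scene")[:,:,::-1]
c=cal("wrist",s);cs=cal("scene")
g=s['tcp_pos']-[0,0,78];l=g+78*np.array([.919,-.394,0])-[0,0,48];m=[488.5,-206.5,100]
print("lip",l.round(1),"px wrist",proj(c,[g,l,m]),"scene",proj(cs,[l,m]))
cv2.imwrite("pics/e.png",np.hstack([w[60:460,120:520],cv2.resize(a[210:370,260:420],(400,400),interpolation=cv2.INTER_CUBIC)]))
E
```

```text
[ 398.  -167.1  279.1] [ 1.80e+02 -1.00e-01  1.57e+02] 13.820166981998884 [ 0.41446636  0.82615498 -2.4202912 ] [ -37.9  -15.7  121.2    0.    74.6 -104.9]
lip [ 469.7 -197.8  153.1] px wrist [[323.19004969 307.32506789]
 [323.01419304 400.36334256]
 [322.3499223  380.00390731]] scene [[325.47352353 291.91701615]
 [335.72583235 312.20226807]]
```

View pics/e.png

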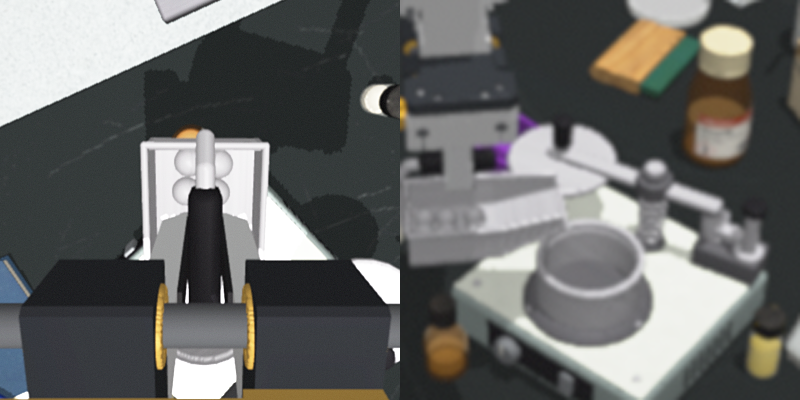

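```bash
python3 - <<'E'
from h import *
d=np.array([.9205,-.3907,0]);L=np.array([469.7,-197.8])
def w(t,lz):
    R=(Ro.from_euler('xyz',[180,0,157],degrees=True)*Ro.from_euler('y',t,degrees=True)).as_matrix()
    return (*(np.r_[L,lz]-R@[-78,0,126]),157,t)
rows([w(0,117),w(3,115),w(7,112.5),w(11,110),w(15,108),w(18,107)]);print()
ts=np.r_[18:58.1:2.5]
rows([w(t,107) for t in ts]);print(w(58,107))
E
```

```text
[-0.0067  0.     -0.0019] [-0.     0.052 -0.   ]
[-0.0091 -0.     -0.0026] [-0.    0.07 -0.  ]
[-0.0093  0.     -0.0027] [-0.    0.07  0.  ]
[-0.0094 -0.     -0.0032] [0.   0.07 0.  ]
[-0.007   0.     -0.0029] [ 0.     0.052 -0.   ]

[-0.0056 -0.     -0.0033] [-0.     0.044  0.   ]
[-0.0056  0.     -0.0033] [-0.     0.044  0.   ]
[-0.0056 -0.     -0.0033] [-0.     0.044 -0.   ]
[-0.0056 -0.     -0.0033] [ 0.     0.044 -0.   ]
[-0.0056  0.     -0.0033] [-0.     0.044  0.   ]
[-0.0056 -0.     -0.0033] [ 0.     0.044 -0.   ]
[-0.0056 -0.     -0.0033] [-0.     0.044  0.   ]
[-0.0056  0.     -0.0033] [0.    0.044 0.   ]
[-0.0056  0.     -0.0033] [-0.     0.044 -0.   ]
[-0.0056 -0.     -0.0033] [-0.     0.044  0.   ]
[-0.0056  0.     -0.0033] [0.    0.044 0.   ]
[-0.0056  0.     -0.0033] [-0.     0.044  0.   ]
[-0.0056 -0.     -0.0033] [-0.     0.044  0.   ]
[-0.0056 -0.     -0.0033] [-0.     0.044  0.   ]
[-0.0056  0.     -0.0033] [-0.     0.044  0.   ]
[-0.0056 -0.     -0.0033] [-0.     0.044 -0.   ]
(np.float64(530.0118070837699), np.float64(-223.4008432271524), np.float64(239.91757879358505), 157, 58)
```

>>> servo_tool(
  steps=[
    {"fingers": 1,"dx": 0,"dy": 0,"dz": 0.006,"wx": 0,"wy": 0,"wz": 0},
    {"fingers": 1,"dx": 0,"dy": 0,"dz": 0.01,"wx": 0,"wy": 0,"wz": 0},
    {"fingers": 1,"dx": 0,"dy": 0,"dz": 0.01,"wx": 0,"wy": 0,"wz": 0},
    {"fingers": 1,"dx": 0,"dy": 0,"dz": 0.006,"wx": 0,"wy": 0,"wz": 0},
    {"fingers": 1,"dx": 0,"dy": 0,"dz": 0.004,"wx": 0,"wy": 0,"wz": 0},
    {"fingers": 1,"dx": 0,"dy": 0,"dz": 0,"wx": 0,"wy": 0,"wz": 0},
    {"fingers": 1,"dx": 0,"dy": 0,"dz": 0,"wx": 0,"wy": 0,"wz": 0},
    {"fingers": 1,"dx": 0,"dy": 0,"dz": 0,"wx": 0,"wy": 0,"wz": 0},
    {"fingers": 1,"dx": 0,"dy": 0,"dz": 0,"wx": 0,"wy": 0,"wz": 0},
    {"fingers": 1,"dx": 0,"dy": 0,"dz": 0,"wx": 0,"wy": 0,"wz": 0},
  ],
)

```text
time_s: 14.45
tcp_pos: [398.1, -167.6, 243.9]
ee_rot: [-180.0, 0.0, 156.9]
force: [0.3, -0.3, -2.5]
opening: 13.4
```

>>> servo_tool(
  steps=[
    {"fingers": 1,"dx": -0.0067,"dy": 0,"dz": -0.0019,"wx": 0,"wy": 0.052,"wz": 0},
    {"fingers": 1,"dx": -0.0091,"dy": 0,"dz": -0.0026,"wx": 0,"wy": 0.07,"wz": 0},
    {"fingers": 1,"dx": -0.0093,"dy": 0,"dz": -0.0027,"wx": 0,"wy": 0.07,"wz": 0},
    {"fingers": 1,"dx": -0.0094,"dy": 0,"dz": -0.0032,"wx": 0,"wy": 0.07,"wz": 0},
    {"fingers": 1,"dx": -0.007,"dy": 0,"dz": -0.0029,"wx": 0,"wy": 0.052,"wz": 0},
    {"fingers": 1,"dx": 0,"dy": 0,"dz": 0,"wx": 0,"wy": 0,"wz": 0},
    {"fingers": 1,"dx": 0,"dy": 0,"dz": 0,"wx": 0,"wy": 0,"wz": 0},
    {"fingers": 1,"dx": 0,"dy": 0,"dz": 0,"wx": 0,"wy": 0,"wz": 0},
    {"fingers": 1,"dx": 0,"dy": 0,"dz": 0,"wx": 0,"wy": 0,"wz": 0},
    {"fingers": 1,"dx": 0,"dy": 0,"dz": 0,"wx": 0,"wy": 0,"wz": 0},
  ],
)

```text
time_s: 15.45
tcp_pos: [437.1, -184.2, 251.7]
ee_rot: [-180.0, -18.0, 156.9]
force: [-0.9, -0.3, -2.0]
opening: 13.6
```

```bash
python3 - <<'E'
from h import *
s=observe();R=Ro.from_euler('xyz',s['ee_rot'],degrees=True).as_matrix()
print("lip",s['tcp_pos']+R@[-78,0,126],"z",np.degrees(np.arccos(-R[2,2])),s['opening'],s['force'],s['joint_pos'].round(1))
a=camera("scene")[:,:,::-1]
print(proj(cal("scene"),[s['tcp_pos']+R@[-78,0,126]]))
cv2.imwrite("pics/f.png",cv2.resize(a[210:370,260:420],(600,600),interpolation=cv2.INTER_CUBIC))
E
```

```text
lip [ 469.60044843 -198.02170409  107.77432167] z 17.957721273286374 13.648124507161551 [-0.87415088 -0.25868601 -2.04943214] [ -35.1    1.7  109.5   -3.7   86.4 -101.2]
[[325.00447331 309.98686543]]
```

View pics/f.png

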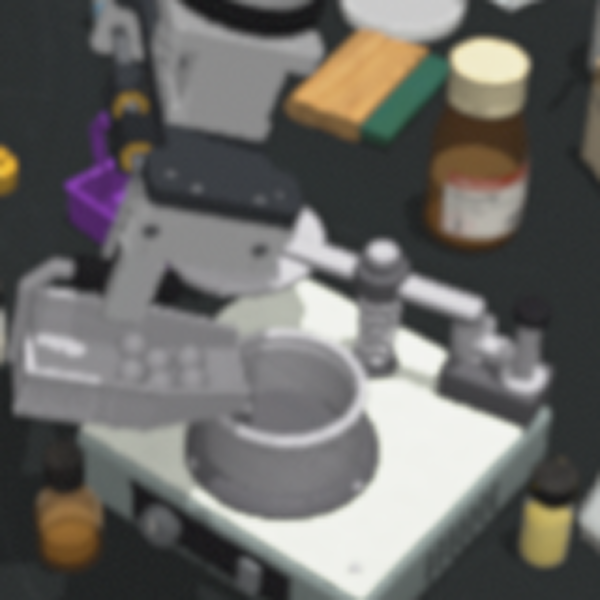

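>>> servo_tool(
  steps=[
    {"fingers": 1,"dx": -0.0056,"dy": 0,"dz": -0.0033,"wx": 0,"wy": 0.044,"wz": 0},
    {"fingers": 1,"dx": -0.0056,"dy": 0,"dz": -0.0033,"wx": 0,"wy": 0.044,"wz": 0},
    {"fingers": 1,"dx": -0.0056,"dy": 0,"dz": -0.0033,"wx": 0,"wy": 0.044,"wz": 0},
    {"fingers": 1,"dx": -0.0028,"dy": 0,"dz": -0.0017,"wx": 0,"wy": 0.022,"wz": 0},
    {"fingers": 1,"dx": -0.0028,"dy": 0,"dz": -0.0017,"wx": 0,"wy": 0.022,"wz": 0},
    {"fingers": 1,"dx": -0.0028,"dy": 0,"dz": -0.0017,"wx": 0,"wy": 0.022,"wz": 0},
    {"fingers": 1,"dx": -0.0028,"dy": 0,"dz": -0.0017,"wx": 0,"wy": 0.022,"wz": 0},
    {"fingers": 1,"dx": -0.0028,"dy": 0,"dz": -0.0017,"wx": 0,"wy": 0.022,"wz": 0},
    {"fingers": 1,"dx": -0.0028,"dy": 0,"dz": -0.0017,"wx": 0,"wy": 0.022,"wz": 0},
    {"fingers": 1,"dx": -0.0028,"dy": 0,"dz": -0.0017,"wx": 0,"wy": 0.022,"wz": 0},
  ],
)

```text
time_s: 16.5
tcp_pos: [476.4, -201.0, 255.8]
ee_rot: [-180.0, -34.5, 156.9]
force: [0.2, 0.2, -1.0]
opening: 13.6
```

>>> servo_tool(
  steps=[
    {"fingers": 1,"dx": -0.0056,"dy": 0,"dz": -0.0033,"wx": 0,"wy": 0.044,"wz": 0},
    {"fingers": 1,"dx": -0.0056,"dy": 0,"dz": -0.0033,"wx": 0,"wy": 0.044,"wz": 0},
    {"fingers": 1,"dx": -0.0056,"dy": 0,"dz": -0.0033,"wx": 0,"wy": 0.044,"wz": 0},
    {"fingers": 1,"dx": -0.0056,"dy": 0,"dz": -0.0033,"wx": 0,"wy": 0.044,"wz": 0},
    {"fingers": 1,"dx": -0.0056,"dy": 0,"dz": -0.0033,"wx": 0,"wy": 0.044,"wz": 0},
    {"fingers": 1,"dx": -0.0056,"dy": 0,"dz": -0.0033,"wx": 0,"wy": 0.044,"wz": 0},
    {"fingers": 1,"dx": -0.0056,"dy": 0,"dz": -0.0033,"wx": 0,"wy": 0.044,"wz": 0},
    {"fingers": 1,"dx": -0.0056,"dy": 0,"dz": -0.0033,"wx": 0,"wy": 0.044,"wz": 0},
    {"fingers": 1,"dx": -0.0056,"dy": 0,"dz": -0.0033,"wx": 0,"wy": 0.044,"wz": 0},
    {"fingers": 1,"dx": -0.0028,"dy": 0,"dz": -0.0017,"wx": 0,"wy": 0.022,"wz": 0},
  ],
)

```text
time_s: 17.5
tcp_pos: [531.2, -224.3, 239.5]
ee_rot: [180.0, -58.4, 156.9]
force: [0.8, -0.4, -1.7]
opening: 13.6
```

>>> servo_tool(
  steps=[
    {"fingers": 1,"dx": 0,"dy": 0,"dz": 0,"wx": 0,"wy": 0,"wz": 0},
    {"fingers": 1,"dx": 0,"dy": 0,"dz": 0,"wx": 0,"wy": 0,"wz": 0},
    {"fingers": 1,"dx": 0,"dy": 0,"dz": 0,"wx": 0,"wy": 0,"wz": 0},
    {"fingers": 1,"dx": 0,"dy": 0,"dz": 0,"wx": 0,"wy": 0,"wz": 0},
    {"fingers": 1,"dx": 0,"dy": 0,"dz": 0,"wx": 0,"wy": 0,"wz": 0},
    {"fingers": 1,"dx": 0,"dy": 0,"dz": 0,"wx": 0,"wy": 0,"wz": 0},
    {"fingers": 1,"dx": 0,"dy": 0,"dz": 0,"wx": 0,"wy": 0,"wz": 0},
    {"fingers": 1,"dx": 0,"dy": 0,"dz": 0,"wx": 0,"wy": 0,"wz": 0},
    {"fingers": 1,"dx": 0,"dy": 0,"dz": 0,"wx": 0,"wy": 0,"wz": 0},
    {"fingers": 1,"dx": 0,"dy": 0,"dz": 0,"wx": 0,"wy": 0,"wz": 0},
  ],
)

```text
time_s: 18.5
tcp_pos: [530.7, -224.1, 240.3]
ee_rot: [-180.0, -58.3, 156.9]
force: [-0.5, -0.2, -1.4]
opening: 13.2
```

```bash
python3 - <<'E'
from h import *
s=observe();R=Ro.from_euler('xyz',s['ee_rot'],degrees=True).as_matrix()
print("lip",s['tcp_pos']+R@[-78,0,126],"tilt",np.degrees(np.arccos(-R[2,2])),s['tcp_pos'],s['ee_rot'],s['opening'],s['force'],s['joint_pos'].round(1))
a=camera("scene")[:,:,::-1];b=camera("side")[:,:,::-1]
cv2.imwrite("pics/g.png",np.hstack([cv2.resize(a[210:370,260:420],(400,400),interpolation=cv2.INTER_CUBIC),cv2.resize(b[160:260,290:390],(400,400),interpolation=cv2.INTER_CUBIC)]))
E
```

```text
lip [ 469.7238344  -198.12359524  107.71389389] tilt 58.33035584832186 [ 530.70457859 -224.10695351  240.25148829] [-179.99856856  -58.33035584  156.91885201] 13.247974679217842 [-0.48641029 -0.18346197 -1.43025518] [-31.8  33.   80.7  -8.9 124.  -99.6]
```

View pics/g.png

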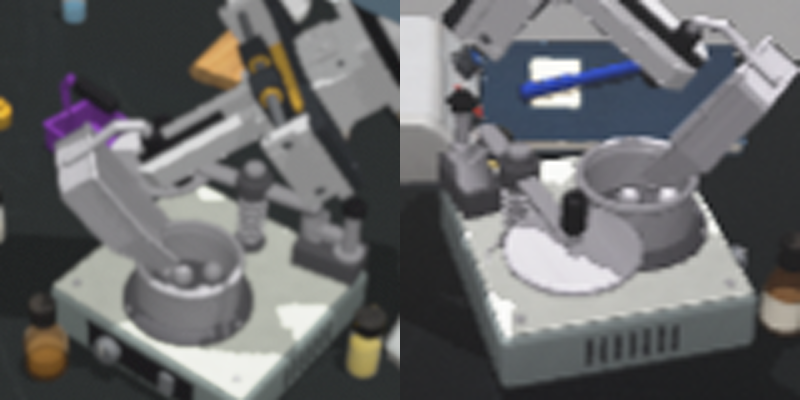

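```bash
python3 - <<'E'
from h import *
L=np.array([469.7,-198.1])
def w(t,lz):
    R=(Ro.from_euler('xyz',[180,0,156.9],degrees=True)*Ro.from_euler('y',t,degrees=True)).as_matrix()
    return (*(np.r_[L,lz]-R@[-78,0,126]),156.9,t)
P=[w(58.3,107.7),w(58.3,117),w(55,130)]+[w(55-55*i/8,130+55*i/8) for i in range(1,9)]
rows(P);print(P[-1])
a=np.array(P[-1][:4]);e=np.array([553.3,204.3,a[2],156.9]);rows([a,e])
E
```

```text
[ 0.0079 -0.     -0.0049] [0. 0. 0.]
[ 0.0182 -0.     -0.0021] [ 0.    -0.058  0.   ]
[0.0202 0.     0.0063] [-0.   -0.12  0.  ]
[0.0196 0.     0.0057] [ 0.   -0.12  0.  ]
[0.0191 0.     0.0051] [ 0.   -0.12  0.  ]
[ 0.0184 -0.      0.0046] [ 0.   -0.12 -0.  ]
[ 0.0177 -0.      0.0041] [-0.   -0.12  0.  ]
[ 0.0169 -0.      0.0038] [ 0.   -0.12  0.  ]
[0.0162 0.     0.0036] [-0.   -0.12 -0.  ]
[ 0.0153 -0.      0.0034] [ 0.   -0.12  0.  ]
(np.float64(397.9539232089044), np.float64(-167.49770490492222), np.float64(311.0), 156.9, 0.0)
[0.003  0.4029 0.    ] [-0. -0.  0.]
```

>>> servo_tool(
  steps=[
    {"fingers": 1,"dx": 0.0079,"dy": 0,"dz": -0.0049,"wx": 0,"wy": 0,"wz": 0},
    {"fingers": 1,"dx": 0.0182,"dy": 0,"dz": -0.0021,"wx": 0,"wy": -0.058,"wz": 0},
    {"fingers": 1,"dx": 0.0202,"dy": 0,"dz": 0.0063,"wx": 0,"wy": -0.12,"wz": 0},
    {"fingers": 1,"dx": 0.0196,"dy": 0,"dz": 0.0057,"wx": 0,"wy": -0.12,"wz": 0},
    {"fingers": 1,"dx": 0.0191,"dy": 0,"dz": 0.0051,"wx": 0,"wy": -0.12,"wz": 0},
    {"fingers": 1,"dx": 0.0184,"dy": 0,"dz": 0.0046,"wx": 0,"wy": -0.12,"wz": 0},
    {"fingers": 1,"dx": 0.0177,"dy": 0,"dz": 0.0041,"wx": 0,"wy": -0.12,"wz": 0},
    {"fingers": 1,"dx": 0.0169,"dy": 0,"dz": 0.0038,"wx": 0,"wy": -0.12,"wz": 0},
    {"fingers": 1,"dx": 0.0162,"dy": 0,"dz": 0.0036,"wx": 0,"wy": -0.12,"wz": 0},
    {"fingers": 1,"dx": 0.0153,"dy": 0,"dz": 0.0034,"wx": 0,"wy": -0.12,"wz": 0},
  ],
)

```text
time_s: 19.6
tcp_pos: [397.4, -167.2, 312.2]
ee_rot: [-180.0, 0.3, 156.9]
force: [-0.9, 0.4, -2.0]
opening: 13.4
```

>>> servo_tool(
  steps=[
    {"fingers": 1,"dx": 0,"dy": 0.015,"dz": 0,"wx": 0,"wy": 0,"wz": 0},
    {"fingers": 1,"dx": 0,"dy": 0.03,"dz": 0,"wx": 0,"wy": 0,"wz": 0},
    {"fingers": 1,"dx": 0,"dy": 0.04,"dz": 0,"wx": 0,"wy": 0,"wz": 0},
    {"fingers": 1,"dx": 0,"dy": 0.045,"dz": 0,"wx": 0,"wy": 0,"wz": 0},
    {"fingers": 1,"dx": 0,"dy": 0.045,"dz": 0,"wx": 0,"wy": 0,"wz": 0},
    {"fingers": 1,"dx": 0,"dy": 0.045,"dz": 0,"wx": 0,"wy": 0,"wz": 0},
    {"fingers": 1,"dx": 0,"dy": 0.045,"dz": 0,"wx": 0,"wy": 0,"wz": 0},
    {"fingers": 1,"dx": 0.001,"dy": 0.045,"dz": 0,"wx": 0,"wy": 0,"wz": 0},
    {"fingers": 1,"dx": 0.001,"dy": 0.04,"dz": 0,"wx": 0,"wy": 0,"wz": 0},
    {"fingers": 1,"dx": 0.001,"dy": 0.03,"dz": 0,"wx": 0,"wy": 0,"wz": 0},
  ],
)

```text
time_s: 20.6
tcp_pos: [544.2, 185.5, 311.6]
ee_rot: [-180.0, -0.0, 157.0]
force: [-0.3, -0.8, -1.6]
opening: 13.3
```

>>> servo_tool(
  steps=[
    {"fingers": 1,"dx": 0,"dy": 0.023,"dz": 0,"wx": 0,"wy": 0,"wz": 0},
    {"fingers": 1,"dx": 0,"dy": 0,"dz": 0.02,"wx": 0,"wy": 0,"wz": 0},
    {"fingers": 1,"dx": 0,"dy": 0,"dz": 0.03,"wx": 0,"wy": 0,"wz": 0},
    {"fingers": 1,"dx": 0,"dy": 0,"dz": 0.03,"wx": 0,"wy": 0,"wz": 0},
    {"fingers": 1,"dx": 0,"dy": 0,"dz": 0.03,"wx": 0,"wy": 0,"wz": 0},
    {"fingers": 1,"dx": 0,"dy": 0,"dz": 0.02,"wx": 0,"wy": 0,"wz": 0},
    {"fingers": 1,"dx": 0,"dy": 0,"dz": 0.01,"wx": 0,"wy": 0,"wz": 0},
    {"fingers": 1,"dx": 0,"dy": 0,"dz": 0,"wx": 0,"wy": 0,"wz": 0},
    {"fingers": 1,"dx": 0,"dy": 0,"dz": 0,"wx": 0,"wy": 0,"wz": 0},
    {"fingers": 1,"dx": 0,"dy": 0,"dz": 0,"wx": 0,"wy": 0,"wz": 0},
  ],
)

```text
time_s: 21.6
tcp_pos: [554.1, 204.5, 172.8]
ee_rot: [179.9, 0.1, 156.9]
force: [0.2, -0.1, -1.0]
opening: 13.2
```

>>> servo_tool(
  steps=[
    {"fingers": 1,"dx": 0,"dy": 0,"dz": 0.01,"wx": 0,"wy": 0,"wz": 0},
    {"fingers": 1,"dx": 0,"dy": 0,"dz": 0.008,"wx": 0,"wy": 0,"wz": 0},
    {"fingers": 1,"dx": 0,"dy": 0,"dz": 0.004,"wx": 0,"wy": 0,"wz": 0},
    {"fingers": 1,"dx": 0,"dy": 0,"dz": 0.002,"wx": 0,"wy": 0,"wz": 0},
    {"fingers": 1,"dx": 0,"dy": 0,"dz": 0.001,"wx": 0,"wy": 0,"wz": 0},
    {"fingers": 1,"dx": 0,"dy": 0,"dz": 0.001,"wx": 0,"wy": 0,"wz": 0},
    {"fingers": 1,"dx": 0,"dy": 0,"dz": 0,"wx": 0,"wy": 0,"wz": 0},
    {"fingers": 1,"dx": 0,"dy": 0,"dz": 0,"wx": 0,"wy": 0,"wz": 0},
    {"fingers": 1,"dx": 0,"dy": 0,"dz": 0,"wx": 0,"wy": 0,"wz": 0},
    {"fingers": 1,"dx": 0,"dy": 0,"dz": 0,"wx": 0,"wy": 0,"wz": 0},
  ],
)

```text
time_s: 22.6
tcp_pos: [553.6, 204.4, 145.9]
ee_rot: [180.0, 0.0, 156.9]
force: [-2.4, -1.5, 5.5]
opening: 13.6
```

```bash
python3 - <<'E'
from h import *
cs=[cal("scene"),cal("side")]
print(tri(cs,[(504,268),(257.5,140)]).x,"flask top"); print(tri(cs,[(495,300),(260,165)]).x)
T=(613.6,-245.6)
wp=[(553.6,204.4,146,156.9),(553.6,204.4,196,156.9),(553.6,204.4,246,156.9),(553.6,204.4,270,156.9)]
n=10
for i in range(1,n+1):
    f=i/n;wp.append((553.6+60*f,204.4-450*f,270-20*f,156.9))
rows(wp)
E
```

```text
[ 763.50904106 -348.56933988  196.71617247] flask top
[ 764.76974803 -348.08568278  115.44797271]
[ 0.   -0.   -0.05] [-0. -0.  0.]
[ 0.    0.   -0.05] [-0. -0.  0.]
[ 0.     0.    -0.024] [-0. -0.  0.]
[-0.0232 -0.039   0.002 ] [-0. -0.  0.]
[-0.0232 -0.039   0.002 ] [-0. -0.  0.]
[-0.0232 -0.039   0.002 ] [-0. -0.  0.]
[-0.0232 -0.039   0.002 ] [-0. -0.  0.]
[-0.0232 -0.039   0.002 ] [-0. -0.  0.]
[-0.0232 -0.039   0.002 ] [-0. -0.  0.]
[-0.0232 -0.039   0.002 ] [-0. -0.  0.]
[-0.0232 -0.039   0.002 ] [-0. -0.  0.]
[-0.0232 -0.039   0.002 ] [-0. -0.  0.]
[-0.0232 -0.039   0.002 ] [-0. -0.  0.]
```

>>> servo_tool(
  steps=[
    {"fingers": 0.6,"dx": 0,"dy": 0,"dz": 0,"wx": 0,"wy": 0,"wz": 0},
    {"fingers": 0.4,"dx": 0,"dy": 0,"dz": 0,"wx": 0,"wy": 0,"wz": 0},
    {"fingers": 0,"dx": 0,"dy": 0,"dz": 0,"wx": 0,"wy": 0,"wz": 0},
    {"fingers": -0.2,"dx": 0,"dy": 0,"dz": 0,"wx": 0,"wy": 0,"wz": 0},
    {"fingers": -0.3,"dx": 0,"dy": 0,"dz": 0,"wx": 0,"wy": 0,"wz": 0},
    {"fingers": -0.3,"dx": 0,"dy": 0,"dz": -0.01,"wx": 0,"wy": 0,"wz": 0},
    {"fingers": -0.3,"dx": 0,"dy": 0,"dz": -0.03,"wx": 0,"wy": 0,"wz": 0},
    {"fingers": -0.3,"dx": 0,"dy": 0,"dz": -0.04,"wx": 0,"wy": 0,"wz": 0},
    {"fingers": 0,"dx": 0,"dy": 0,"dz": -0.04,"wx": 0,"wy": 0,"wz": 0},
    {"fingers": 1,"dx": 0,"dy": 0,"dz": -0.01,"wx": 0,"wy": 0,"wz": 0},
  ],
)

```text
time_s: 23.6
tcp_pos: [555.3, 204.8, 281.4]
ee_rot: [179.7, 0.5, 156.9]
force: [-0.4, -0.5, -0.3]
opening: 48.5
```

>>> servo_tool(
  steps=[
    {"fingers": 1,"dx": -0.0116,"dy": -0.0195,"dz": 0,"wx": 0,"wy": 0,"wz": 0},
    {"fingers": 1,"dx": -0.0232,"dy": -0.039,"dz": 0.002,"wx": 0,"wy": 0,"wz": 0},
    {"fingers": 1,"dx": -0.0232,"dy": -0.039,"dz": 0.002,"wx": 0,"wy": 0,"wz": 0},
    {"fingers": 1,"dx": -0.0232,"dy": -0.039,"dz": 0.002,"wx": 0,"wy": 0,"wz": 0},
    {"fingers": 1,"dx": -0.0232,"dy": -0.039,"dz": 0.002,"wx": 0,"wy": 0,"wz": 0},
    {"fingers": 1,"dx": -0.0232,"dy": -0.039,"dz": 0.002,"wx": 0,"wy": 0,"wz": 0},
    {"fingers": 1,"dx": -0.0232,"dy": -0.039,"dz": 0.002,"wx": 0,"wy": 0,"wz": 0},
    {"fingers": 1,"dx": -0.0232,"dy": -0.039,"dz": 0.002,"wx": 0,"wy": 0,"wz": 0},
    {"fingers": 1,"dx": -0.0232,"dy": -0.039,"dz": 0.002,"wx": 0,"wy": 0,"wz": 0},
    {"fingers": 1,"dx": -0.0232,"dy": -0.039,"dz": 0.002,"wx": 0,"wy": 0,"wz": 0},
  ],
)

```text
time_s: 24.6
tcp_pos: [610.4, -224.6, 256.1]
ee_rot: [180.0, -0.1, 156.9]
force: [0.4, 0.2, 0.1]
opening: 0.3
```

>>> servo_tool(
  steps=[
    {"fingers": 1,"dx": -0.0116,"dy": -0.0195,"dz": 0.002,"wx": 0,"wy": 0,"wz": 0},
    {"fingers": 1,"dx": 0,"dy": 0,"dz": 0,"wx": 0,"wy": 0,"wz": 0},
    {"fingers": 1,"dx": 0,"dy": 0,"dz": 0,"wx": 0,"wy": 0,"wz": 0},
    {"fingers": 1,"dx": 0,"dy": 0,"dz": 0,"wx": 0,"wy": 0,"wz": 0},
    {"fingers": 1,"dx": 0,"dy": 0,"dz": 0,"wx": 0,"wy": 0,"wz": 0},
    {"fingers": 1,"dx": 0,"dy": 0,"dz": 0,"wx": 0,"wy": 0,"wz": 0},
    {"fingers": 1,"dx": 0,"dy": 0,"dz": 0,"wx": 0,"wy": 0,"wz": 0},
    {"fingers": 1,"dx": 0,"dy": 0,"dz": 0,"wx": 0,"wy": 0,"wz": 0},
    {"fingers": 1,"dx": 0,"dy": 0,"dz": 0,"wx": 0,"wy": 0,"wz": 0},
    {"fingers": 1,"dx": 0,"dy": 0,"dz": 0,"wx": 0,"wy": 0,"wz": 0},
  ],
)

```text
time_s: 25.6
tcp_pos: [613.8, -245.3, 255.0]
ee_rot: [180.0, 0.0, 156.9]
force: [-0.1, 0.1, -0.3]
opening: 0.7
```

```bash
python3 - <<'E'
from h import *
s=observe();print(s['tcp_pos'].round(1),s['force'],s['joint_pos'].round(1),s['opening'])
w=camera("wrist")[:,:,::-1];a=camera("scene")[:,:,::-1]
c=cal("wrist",s);print(proj(c,[[613.6,-245.6,127],[*(s['tcp_pos'][:2]),127],[488.5,-206.5,100]]))
cv2.imwrite("pics/i.png",np.hstack([w[40:440,140:540],cv2.resize(a[190:290,220:320],(400,400),interpolation=cv2.INTER_CUBIC)]))
E
```

```text
[ 613.8 -245.3  255. ] [-0.14969581  0.0604335  -0.34922829] [-31.6  17.9  89.7   0.   72.4 -98.5] 0.7221657045902987
[[322.93696701 270.16777301]
 [323.50218188 270.26937676]
 [298.14792589  17.53930227]]
```

View pics/i.png

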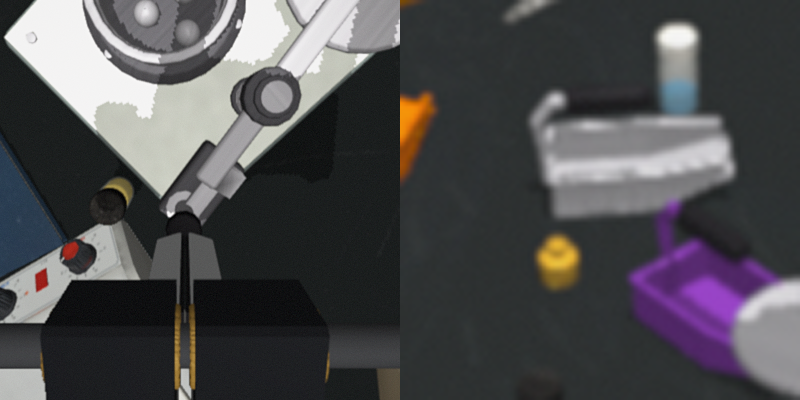

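>>> servo_tool(
  steps=[
    {"fingers": 1,"dx": 0,"dy": 0,"dz": 0.015,"wx": 0,"wy": 0,"wz": 0},
    {"fingers": 1,"dx": 0,"dy": 0,"dz": 0.01,"wx": 0,"wy": 0,"wz": 0},
    {"fingers": 1,"dx": 0,"dy": 0,"dz": 0.004,"wx": 0,"wy": 0,"wz": 0},
    {"fingers": 1,"dx": 0,"dy": 0,"dz": 0.002,"wx": 0,"wy": 0,"wz": 0},
    {"fingers": 1,"dx": 0,"dy": 0,"dz": 0.002,"wx": 0,"wy": 0,"wz": 0},
    {"fingers": 1,"dx": 0,"dy": 0,"dz": 0.002,"wx": 0,"wy": 0,"wz": 0},
    {"fingers": 1,"dx": 0,"dy": 0,"dz": 0.002,"wx": 0,"wy": 0,"wz": 0},
    {"fingers": 1,"dx": 0,"dy": 0,"dz": 0.001,"wx": 0,"wy": 0,"wz": 0},
    {"fingers": 1,"dx": 0,"dy": 0,"dz": 0,"wx": 0,"wy": 0,"wz": 0},
    {"fingers": 1,"dx": 0,"dy": 0,"dz": 0,"wx": 0,"wy": 0,"wz": 0},
  ],
)

```text
time_s: 26.7
tcp_pos: [614.0, -245.6, 217.5]
ee_rot: [-180.0, 0.1, 156.9]
force: [0.1, -0.8, 2.9]
opening: 0.3
```

```bash
python3 - <<'E'
from h import *
s=observe();print(s['tcp_pos'].round(1),s['force'])
cv2.imwrite("pics/j.png",camera("scene")[:,:,::-1])
a=cv2.imread("pics/j.png");c=cal("scene")
for n,p in dict(knob_shut=[488.5,-206.5,138],knob_open=[522.5,-106.5,138]).items():
    u=proj(c,[p])[0].round().astype(int);print(n,u,a[u[1]-1:u[1]+2,u[0]-1:u[0]+2].mean())
E
```

```text
[ 614.  -245.6  217.5] [ 0.1374093  -0.81193869  2.8968342 ]
knob_shut [336 297] 151.44444444444446
knob_open [324 263] 48.55555555555556
```

>>> servo_tool(
  steps=[
    {"fingers": 1,"dx": 0,"dy": 0,"dz": 0.001,"wx": 0,"wy": 0,"wz": 0},
    {"fingers": 1,"dx": 0,"dy": 0,"dz": 0.001,"wx": 0,"wy": 0,"wz": 0},
    {"fingers": 1,"dx": 0,"dy": 0,"dz": 0.001,"wx": 0,"wy": 0,"wz": 0},
    {"fingers": 1,"dx": 0,"dy": 0,"dz": 0.001,"wx": 0,"wy": 0,"wz": 0},
    {"fingers": 1,"dx": 0,"dy": 0,"dz": 0,"wx": 0,"wy": 0,"wz": 0},
    {"fingers": 1,"dx": 0,"dy": 0,"dz": 0,"wx": 0,"wy": 0,"wz": 0},
    {"fingers": 1,"dx": 0,"dy": 0,"dz": 0,"wx": 0,"wy": 0,"wz": 0},
    {"fingers": 1,"dx": 0,"dy": 0,"dz": 0,"wx": 0,"wy": 0,"wz": 0},
    {"fingers": 1,"dx": 0,"dy": 0,"dz": 0,"wx": 0,"wy": 0,"wz": 0},
    {"fingers": 1,"dx": 0,"dy": 0,"dz": 0,"wx": 0,"wy": 0,"wz": 0},
  ],
)

```text
time_s: 27.75
tcp_pos: [614.2, -245.6, 215.3]
ee_rot: [-180.0, 0.1, 156.9]
force: [-2.6, 1.5, 11.8]
opening: 0.5
```

```bash
python3 - <<'E'
from h import *
s=observe();print(s['tcp_pos'].round(1),s['force'])
a=camera("scene");c=cal("scene")
for n,p in dict(knob_shut=[488.5,-206.5,138],knob_open=[522.5,-106.5,138]).items():
    u=proj(c,[p])[0].round().astype(int);print(n,u,a[u[1]-1:u[1]+2,u[0]-1:u[0]+2].mean())
E
```

```text
[ 614.2 -245.6  215.3] [-2.60890349  1.49524063 11.82749554]
knob_shut [336 297] 30.62962962962963
knob_open [324 263] 48.7037037037037
```

>>> servo_tool(
  steps=[
    {"fingers": 1,"dx": 0,"dy": 0,"dz": -0.005,"wx": 0,"wy": 0,"wz": 0},
    {"fingers": 1,"dx": 0,"dy": 0,"dz": -0.02,"wx": 0,"wy": 0,"wz": 0},
    {"fingers": 1,"dx": 0,"dy": 0,"dz": -0.03,"wx": 0,"wy": 0,"wz": 0},
    {"fingers": 1,"dx": 0,"dy": 0,"dz": -0.04,"wx": 0,"wy": 0,"wz": 0},
    {"fingers": 1,"dx": 0,"dy": 0,"dz": -0.03,"wx": 0,"wy": 0,"wz": 0},
    {"fingers": 1,"dx": 0,"dy": 0,"dz": 0,"wx": 0,"wy": 0,"wz": 0},
    {"fingers": 1,"dx": 0,"dy": 0,"dz": 0,"wx": 0,"wy": 0,"wz": 0},
    {"fingers": 1,"dx": 0,"dy": 0,"dz": 0,"wx": 0,"wy": 0,"wz": 0},
    {"fingers": 1,"dx": 0,"dy": 0,"dz": 0,"wx": 0,"wy": 0,"wz": 0},
    {"fingers": 1,"dx": 0,"dy": 0,"dz": 0,"wx": 0,"wy": 0,"wz": 0},
  ],
)

```text
time_s: 28.8
tcp_pos: [613.4, -245.2, 336.2]
ee_rot: [180.0, -0.2, 156.9]
force: [0.3, -1.0, 0.1]
opening: 0.6
```

```bash
python3 - <<'E'
from h import *
s=observe();print(s['tcp_pos'].round(1),s['force'])
a=camera("scene")[:,:,::-1];b=camera("side")[:,:,::-1]
cv2.imwrite("pics/k.png",np.hstack([cv2.resize(a[180:400,210:430],(400,400),interpolation=cv2.INTER_CUBIC),cv2.resize(b[160:400,230:430],(400,480),interpolation=cv2.INTER_CUBIC)[:400]]))
E
```

```text
[ 613.4 -245.2  336.2] [ 0.25441612 -0.95700077  0.14447793]
```

View pics/k.png

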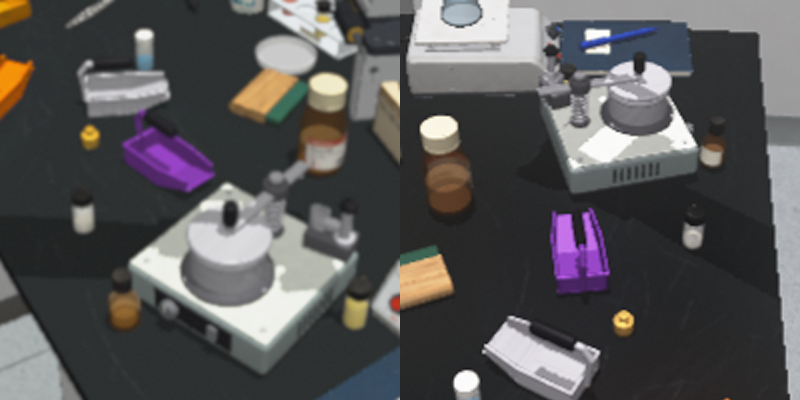

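The lid is shut over the bowl, the scoop is empty and upright, no ball shows on the bench, and the bystanders look undisturbed.

```bash
python3 -c "from cell import *;print(close_job())"
```

```text
the job is handed in; nothing more can be done
None
```

The mill is charged and the job is handed in at about 29 s of the 72 s allowed. I swung the lid open until the catch held it, then tipped the balls from the scoop at the bowl's mouth. I stood the scoop back in its starting place and pressed the catch button so the lid sprang shut.

- **Last pictures:** the lid is shut and the scoop is empty and upright. The bottles, vials and weight look undisturbed by eye, but I did not measure them again.
- **Balls:** all six were in the scoop just before the pour. Afterwards I could make out only some of them in the bowl, with the scoop empty and none on the bench. The force reading also dropped by about 1 N, the weight of six balls, so I take all six to be in, though I did not count them in the bowl.
- **Catch button:** the first press, about 6 mm deep at 3 N, did not free the lid. A second push to the stop, reading about 12 N, did.

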